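Fit the filter and hold an algae slide to the growth reader

ROBOT

A 6-joint arm with a two-finger parallel gripper is mounted at the origin on the work surface. World frame = base frame: x ahead of the robot, y to its left, z up, the work surface at z = 0. Lengths are in m, angles in rad, forces in N, time in s.
With the tool pointing down it reaches from about 0.325 to 0.9 m from the base axis. Payload 6.1 kg.
Tool frame: the origin (TCP) lies at the very end of the fingers, on their centre line; the grasp point (between the pads) lies 19 mm behind it (robot.grip_point_offset is the z of the grasp point in the tool frame, in m); z points along the fingers, y is the line along which they close (so a half turn about z gives the same grasp; the last joint's range is limited). The gripper opens to 85 mm and grips with 20 to 120 N. Pads are 22 mm wide; open, the fingers measure 114 mm over their backs; the gripper's body (76 mm by 85 mm) begins 54 mm behind the grasp point. The pads swing forward as they close: fully open they stand 13 mm farther back than shut.
Start: joints at [1.147, 0.22, 1.526, -0, 1.395, -0.126], TCP at [0.183, 0.597, 0.202] pointing down, gripper open.
Joint ranges: [-2.98, 2.98], [-0.91, 2.08], [0.09, 2.57], [-1.24, 4.39], [0.2, 2.65], [-2.68, 2.68]. Speed limits (rad/s): [2.57, 2.57, 3.01, 3.14, 3.14, 3.14].

INTERFACE

Orientations are given as a unit quaternion [x, y, z, w].
In Python, from workcell import get_obs, viewer, job_done, robot gives the robot as it stands.
- The arm moves only by the shell command python3 -m inch 'ROWS' [OPENING] [FORCE]. ROWS is JSON, a list of rows, each a list of 2 entries, a list of its own where there are three numbers: the shift along the tool's x, y, z as a fraction of full scale, then the turn about the tool's z as a fraction of full scale. A call has 1 to 12 rows; each row shifts and turns the commanded pose from where the row before left it, along the tool's axes as they then stand; what a row does not reach is not made up. Full scale, the value 1, is 0.025 m for a shift and 0.1 rad for a turn. A row lasts 1/10 s, in which the tool goes at most 50 mm and 8.59 degrees, less where a joint would pass 70% of its speed; a pose out of reach is approached as far as the arm can. A call with a number of a shift or a turn outside -1 to 1 is refused whole. A call with a gripper value outside its range is refused whole. OPENING is the closure, from 0 (fully open) to 1 (shut), set as the call begins (- or left out, the last holds). The fingers move at their own pace and stop on an object; FORCE is the grip in N (left out, the last holds). Time passes only in rows, so rows that do not move let the fingers close. It gives the time, the measured TCP pose, the force, the opening and the grip force at its end, in the units of the state.
- get_obs(): the state, without advancing time (a new reading comes with each control period).
- viewer.get_image(name): name is "side" or "top" or "wrist"; returns a dict with "image" (420x560x3 uint8, red, green, blue), "camera_matrix" (3x3 intrinsics, pixels), "dist" ([k1, k2, p1, p2, k3] as OpenCV has them; the pictures are not rectified), "pose" (4x4, takes a point from camera to world coordinates). Camera axes: x right, y up, looking along -z (the intrinsics and any distortion apply to the point x, -y, -z); pixel columns grow to the right and rows downward; lengths in m; the calibration is good to about 2 mm. A picture is of the moment at which its call begins. There is no depth.
- job_done(): hands the job in; it is judged then, once.
The state is a dict: "t": time; "joint_pos": joint angles; "dq": joint speeds; "joint_torque": joint torques, N m; "tcp_pos": TCP position; "orientation": TCP orientation; "force": force on the tool from outside, world axes, zero at the start; "torque": the same for the moment, N m; "grip_width": finger opening in m; "grip_force": force on a finger pad.
Only numpy, scipy, OpenCV 4.12 (cv2) and the standard library are available. Lean on these libraries where they do the work, as an engineer would, in place of code of your own. Each camera call takes 0.05 s, during which the arm holds its last target. There are 200 camera calls.

TASK

Take a reading of the green algae slide: first slide the blue-tabbed filter down into the filter slot on top of the growth reader until it is fully home and let go of it. Then take the green-topped slide out of its rack, tilt it to match the sloped reading head and bring its film side flush against it with the film centred on the window and the slide's length running straight up the slope, pressing lightly and steadily; finish while still holding it there. Leave the other filter, the other slide, the head's tilt and the culture vessels as they are.

Things in the scene. Friction and masses are not known exactly. Their poses are not given: they have to be found in the camera images.
- reader: Growth reader, a fixed white bench instrument: console 183 x 170 x 75 mm high with a display on top, and on its front (-x) side a dark steel reading head held between two aluminium fork arms. Origin on the table under the head's hinge; x points from the head back to the console (console spans x 22 to 205 mm, y -85 to 85 mm), z up.
- slot_seat (a point): Centre of the floor of the filter slot in the console top, 135 mm behind the hinge, 24 mm above the table; axes as the reader's. The slot is 8 mm wide along x and 54 mm long along y; its rounded steel lips end 54 mm above this point. With the filter fully home the filter's origin lies here, its x and y along the slot's (either way round).
- head: Reading head, a flat-faced steel block 100 mm wide (y), 84 mm along the slope (z), 30 mm thick (x). Origin on its hinge, 100 mm above the table. It is clamped, leaning back 13 to 34 degrees from upright (differs each time), and does not yield to a light push. Its flat face lies 18 mm before the origin (-x).
- window (a point): Centre of the pale blue reading window (20 mm wide, 44 mm along the slope), in the middle of the head's flat face. x points into the head, square to the face; z up the slope; y across it. The window bears at most 20 N.
- filter_blue: Filter slide to fit, loose, 50 g, standing upright in the grey filter stand: black blade 50 mm wide (y), 5 mm thick (x), 55 mm high with rounded lower edge; a collar 60 x 10 mm from 55 to 59 mm; above it the blue tab, 30 mm wide (y), 10 mm thick (x), 59 to 95 mm up. Origin at the middle of its lower edge, z up.
- filter_red: A like filter slide with a red tab in the same stand; stays.
- filter_stand: Fixed grey block 50 x 150 x 48 mm high with two slots in line (8 mm wide, 54 mm long, 40 mm deep) 36 mm either side of its centre along its y. Origin under its centre.
- slide_green: Sample slide to read, loose, about 80 g: flat dark plate 50 mm wide (y), 8 mm thick (x), 150 mm long (z) with a green sleeve round the top 34 mm, standing upright in the white rack. Origin at the middle of its lower end, z up. Its green film is on the +x face, which in the rack looks towards the reader; the other face is bare.
- film (a point): Centre of the green film (36 mm wide, 66 mm along z) on the slide's +x face, 50 mm above its lower end; axes as the slide's. Held right, it lies on the window with the slide's x and z along the window's.
- slide_amber: A like slide with an orange sleeve and amber film in the same rack; stays.
- slide_rack: Fixed white rack, base 60 x 140 x 7 mm, with grooved posts up to 52 mm that hold the slides' side edges (grooves 11 mm wide, slides 33 mm either side of the centre along its y). The slides stand on the base, 7 mm above the table. Origin under its centre.
- flask_a: Green culture flask with metal cap, 80 mm across, 134 mm tall; origin under its centre; bystander.
- flask_b: Amber culture flask, same size; bystander.
- bottle_a: Small square amber culture bottle with blue cap, 30 x 30 x 84 mm; bystander.
- bottle_b: Like bottle, green; bystander.
- dishes: Stack of three closed culture dishes, 90 mm across, 41 mm high; bystander.
Mind the look-alikes: they are no part of the job. Leave any white look-alike of the filter_blue alone.

How it is judged:
By the outcome, as a careful person would: the job done as asked, in the order asked, and still so for the second after the job is handed in, while the arm keeps its last pose, push and grip.
It also fails if it takes over 61 s, if anything falls off the work surface, if the arm or the gripper's body presses on something with over 40 N, if the wrist force passes 120 N, or if a joint passes its speed limit or range.

## Working session

There is one attempt and no reset: what is moved stays moved. The work goes in short steps, Python scripts to look and compute and a shell command to move; the robot and the scene stay as the last step left them, time stands still between calls to the robot, and variables do not carry over. Pictures are saved under pics/ and viewed, at most 10 in all, crops included, and the job is handed in when it is done.

```bash
ls; mkdir -p pics; python3 -m inch --help | head -30; cat > h.py <<'E'
import numpy as np, cv2
from workcell import get_obs, viewer, robot
from scipy.spatial.transform import Rotation as R
def snap(n,save):
    d=viewer.get_image(n); cv2.imwrite('pics/%s.png'%save,d['image'][:,:,::-1]); np.savez('pics/%s.npz'%save,**{k:np.array(d[k]) for k in('camera_matrix','dist','pose')}); return d
def crop(save,u,v,w,h,s,out): 
    im=cv2.imread('pics/%s.png'%save)[v:v+h,u:u+w]; cv2.imwrite('pics/%s.png'%out,cv2.resize(im,None,fx=s,fy=s,interpolation=cv2.INTER_CUBIC))
def ray(save,uv):
    d=np.load('pics/%s.npz'%save); p=cv2.undistortPoints(np.array([[uv]],float),d['camera_matrix'],d['dist'])[0,0]
    P=d['pose']; r=P[:3,:3]@np.array([p[0],-p[1],-1]); return P[:3,3],r/np.linalg.norm(r)
def onz(save,uv,z):
    o,r=ray(save,uv); return o+r*(z-o[2])/r[2]
def tri(obs):
    A=np.zeros((3,3));b=np.zeros(3)
    for s,uv in obs:
        o,r=ray(s,uv);M=np.eye(3)-np.outer(r,r);A+=M;b+=M@o
    return np.linalg.solve(A,b)
def proj(save,X):
    d=np.load('pics/%s.npz'%save);P=d['pose'];c=P[:3,:3].T@(np.array(X)-P[:3,3])
    return cv2.projectPoints(np.array([[c[0],-c[1],-c[2]]]),np.zeros(3),np.zeros(3),d['camera_matrix'],d['dist'])[0][0,0]
E
python3 - <<'E'
from h import *
o=get_obs();print({k:np.round(v,3) for k,v in o.items()})
print([a for a in dir(robot) if a[0]!='_'])
for n in('side','top','wrist'): d=snap(n,n+'0'); print(n,np.round(d['pose'],3).tolist(),np.round(d['camera_matrix'],0).tolist())
a=[cv2.imread('pics/%s0.png'%n) for n in('side','top')]
E
```

```text
pics
{'t': np.float64(0.0), 'joint_pos': array([ 1.147,  0.221,  1.528, -0.   ,  1.395, -0.126]), 'dq': array([-0.001, -0.001, -0.   , -0.001, -0.   , -0.   ]), 'joint_torque': array([ 0.0000e+00, -4.9690e+01, -3.8939e+01, -0.0000e+00,  1.1000e-02,
       -0.0000e+00]), 'tcp_pos': array([0.183, 0.597, 0.201]), 'orientation': array([ 0.148,  0.989, -0.001, -0.   ]), 'force': array([-0.433,  0.842, -0.463]), 'torque': array([-0.047, -0.007,  0.022]), 'grip_force': np.float64(0.0), 'grip_width': np.float64(0.085)}
['IKError', 'grip_point_offset']
side [[0.887, 0.271, -0.374, 0.243], [-0.462, 0.508, -0.727, -0.754], [-0.007, 0.818, 0.576, 0.632], [0.0, 0.0, 0.0, 1.0]] [[417.0, 0.0, 277.0], [0.0, 417.0, 208.0], [0.0, 0.0, 1.0]]
top [[-0.03, 0.984, -0.176, 0.412], [-0.999, -0.023, 0.038, -0.044], [0.033, 0.177, 0.984, 0.918], [0.0, 0.0, 0.0, 1.0]] [[389.0, 0.0, 285.0], [0.0, 389.0, 212.0], [0.0, 0.0, 1.0]]
wrist [[0.294, -0.904, -0.312, 0.102], [0.956, 0.278, 0.098, 0.621], [-0.002, -0.327, 0.945, 0.373], [0.0, 0.0, 0.0, 1.0]] [[298.0, 0.0, 282.0], [0.0, 298.0, 204.0], [0.0, 0.0, 1.0]]invalid input: not JSON, or not a number
```

View pics/side0.png

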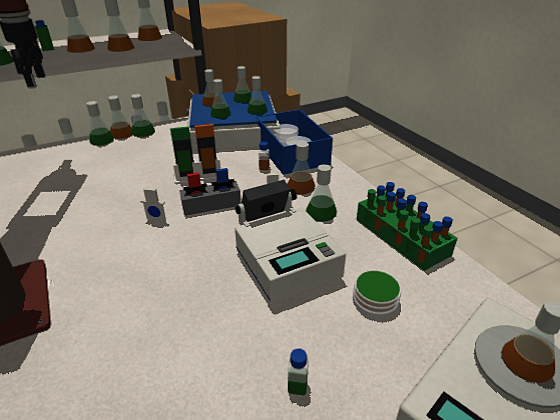

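View pics/top0.png

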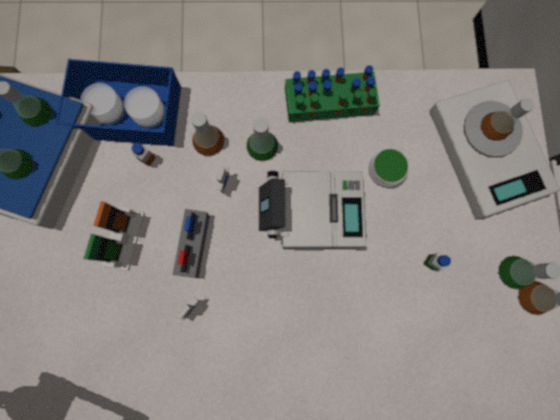

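```bash
python3 - <<'E'
from h import *
crop('side0',160,112,190,142,4.2,'c_side'); crop('top0',80,160,290,160,2.75,'c_top')
E
```

```text
(no output)
```

View pics/c_side.png

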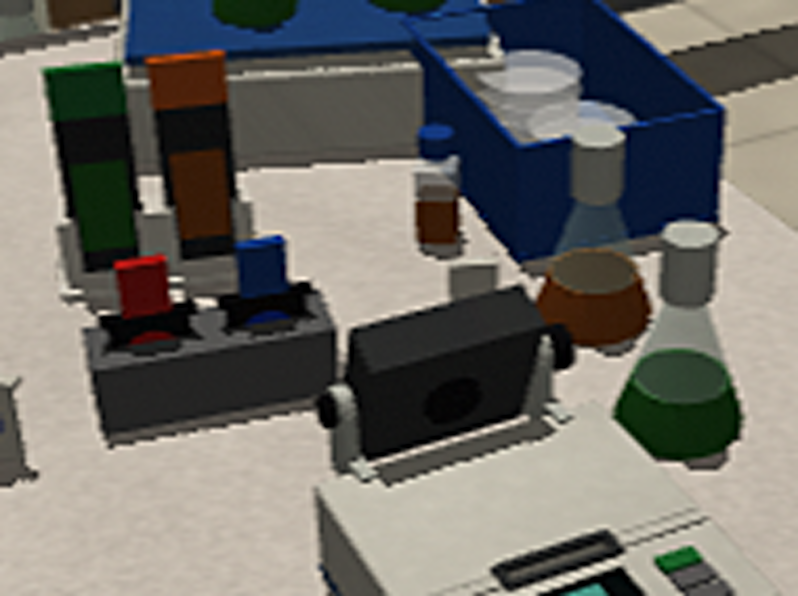

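View pics/c_top.png

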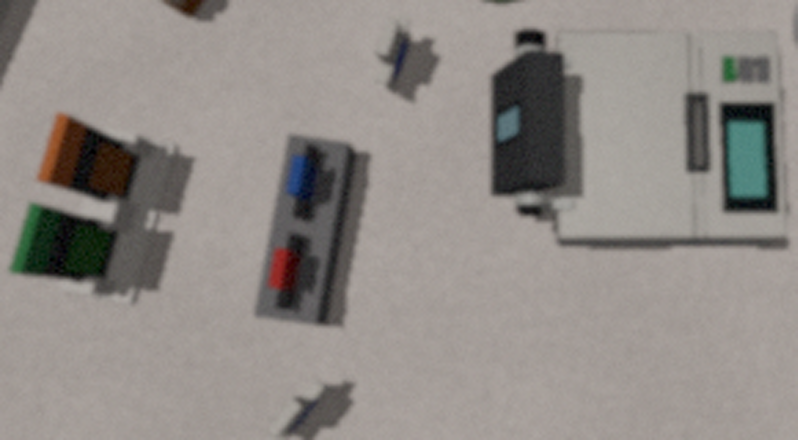

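```bash
cat >> h.py <<'E'
def S(x,y): return ('side0',(160+x/4.2,112+y/4.2))
def T(x,y): return ('top0',(80+x/2.75,160+y/2.75))
E
python3 - <<'E'
from h import *
np.set_printoptions(precision=4,suppress=True)
p=lambda n,*a:print(n,*a)
p('blue tabtop side@.103',onz(*S(260,240),.103),'top',onz(*T(299,173),.103))
p('blue collar base? stand',[onz(*T(*q),.048) for q in((290,136),(257,315),(318,322))])
p('stand side',[onz(*S(*q),.048) for q in((85,330),(322,290),(108,365),(335,322))])
p('blue shaft slots side', [onz(*S(*q),.048) for q in((225,300),(310,290))])
p('console top',[onz(*T(*q),.075) for q in((557,30),(557,240),(775,30),(787,240))])
p('slot',[onz(*T(*q),.078) for q in((697,95),(697,170),(697,132))],'side',[onz(*S(*q),.078) for q in((498,575),(618,540),(558,557))])
p('console side',[onz(*S(*q),.075) for q in((316,490),(600,402))])
p('green top side @.157',[onz(*S(*q),.157) for q in((45,68),(122,64))],'top',[onz(*T(*q),.157) for q in((32,205),(12,270))])
p('amber top side @.157',[onz(*S(*q),.157) for q in((147,57),(224,53))],'top',[onz(*T(*q),.157) for q in((58,115),(40,180))])
p('green tri',tri([S(45,68),T(12,270)]),tri([S(122,64),T(32,205)]))
p('window',[onz(*T(*q),.105) for q in((508,124),)])
p('head back circle centre, edges tri',tri([S(350,368),T(492,194)]),tri([S(522,290),T(537,55)]))
p('knobs',onz(*T(530,40),.1),onz(*T(530,203),.1),tri([S(330,408),T(530,203)]))
E
```

```text
blue tabtop side@.103 [0.5421 0.131  0.103 ] top [0.5404 0.1277 0.103 ]
blue collar base? stand [array([0.58 , 0.147, 0.048]), array([0.4354, 0.1709, 0.048 ]), array([0.4285, 0.1225, 0.048 ])]
stand side [array([0.4373, 0.1697, 0.048 ]), array([0.5847, 0.1444, 0.048 ]), array([0.4381, 0.1255, 0.048 ]), array([0.577 , 0.1056, 0.048 ])]
blue shaft slots side [array([0.5258, 0.1622, 0.048 ]), array([0.5779, 0.148 , 0.048 ])]
console top [array([ 0.6579, -0.074 ,  0.075 ]), array([ 0.4864, -0.0691,  0.075 ]), array([ 0.6543, -0.2534,  0.075 ]), array([ 0.4815, -0.2518,  0.075 ])]
slot [array([ 0.6003, -0.1856,  0.078 ]), array([ 0.539 , -0.1824,  0.078 ]), array([ 0.5699, -0.184 ,  0.078 ])] side [array([ 0.5393, -0.1842,  0.078 ]), array([ 0.6039, -0.1887,  0.078 ]), array([ 0.5714, -0.1861,  0.078 ])]
console side [array([ 0.4889, -0.0779,  0.075 ]), array([ 0.6582, -0.0787,  0.075 ])]
green top side @.157 [array([0.4703, 0.3148, 0.157 ]), array([0.5162, 0.2973, 0.157 ])] top [array([0.5137, 0.3027, 0.157 ]), array([0.4684, 0.3138, 0.157 ])]
amber top side @.157 [array([0.5341, 0.3002, 0.157 ]), array([0.5808, 0.2824, 0.157 ])] top [array([0.5781, 0.2881, 0.157 ]), array([0.5314, 0.2981, 0.157 ])]
green tri [0.4691 0.3133 0.1578] [0.5159 0.3034 0.1544]
window [array([ 0.5745, -0.0328,  0.105 ])]
head back circle centre, edges tri [ 0.5271 -0.0214  0.1035] [ 0.6195 -0.0564  0.1461]
knobs [ 0.6428 -0.0515  0.1   ] [ 0.5132 -0.0484  0.1   ] [ 0.5122 -0.0481  0.1007]
```

Candidates for the blue-tabbed filter are the blue tab in the stand at side (222,176), the red tab at (193,180), and two white look-alikes at (155,205) and (272,185). I choose (222,176). It is a black blade with a blue tab standing in the grey stand, and the crop confirms it. The green-topped slide is at side (182,140) and the orange one at (205,140). The reading head is at (268,200) and the console slot at (293,245).

```bash
cat >> h.py <<'E'
def go(xyz,yaw=None):
    "yaw (deg) of tool y wanted; prints turn and shift units (shift in the axes after the turn)"
    o=get_obs();M=R.from_quat(o['orientation']).as_matrix();t=0
    if yaw is not None:
        t=-np.radians((yaw-np.degrees(np.arctan2(M[1,1],M[0,1]))+180)%360-180)
        M=M@R.from_euler('z',t).as_matrix()
    print('turn',round(t/.1,2),'shift',np.round(M.T@(np.array(xyz)-o['tcp_pos'])/.025,2),'tcp',np.round(o['tcp_pos'],4),'yaw',np.round(np.degrees(np.arctan2(M[1,1],M[0,1])),2),'tilt',np.round(M[:2,2],4),'t',o['t'])
E
python3 -m inch '[[[-1,-1,0],-1],[[-1,-1,0],-0.33],[[-1,-1,0],0],[[-1,-1,0],0],[[-1,-1,0],0],[[-1,-1,0],0],[[-1,-1,0],0],[[-1,-1,0],0],[[-1,-1,0],0],[[-1,-1,0],0],[[-1,-1,0],0],[[-1,-1,0],0]]' 0.4
python3 -c "
from h import *
go((.541,.129,.17),80.6)"
```

```text
t: 1.35
tcp_pos: [0.4256, 0.2479, 0.2015]
orientation: [0.082, 0.997, -0.0, -0.0]
force: [1.1, 0.8, 0.3]
grip_width: 0.0511
grip_force: 0.0
turn -0.01 shift [-5.33 -3.94  1.26] tcp [0.4256 0.2479 0.2015] yaw 80.6 tilt [-0.0002 -0.    ] t 1.35
```

```bash
python3 -m inch '[[[-1,-0.8,0.2],0],[[-1,-0.8,0.2],0],[[-1,-0.8,0.2],0],[[-1,-0.8,0.3],0],[[-1,-0.7,0.3],0],[[-0.33,-0.04,0.06],0],[[0,0,0],0]]' 0.4
python3 - <<'E'
from h import *
go((.541,.129,.17),80.6); snap('wrist','w1')
im=cv2.imread('pics/w1.png'); cv2.imwrite('pics/w1b.png',cv2.resize(im,(784,588)))
E
```

```text
t: 2.05
tcp_pos: [0.5406, 0.1296, 0.1695]
orientation: [0.083, 0.997, -0.0, -0.001]
force: [-0.3, 0.3, -0.1]
grip_width: 0.0511
grip_force: 0.0
turn -0.03 shift [-0.02 -0.02 -0.02] tcp [0.5406 0.1296 0.1695] yaw 80.6 tilt [-0.0014  0.0001] t 2.05
```

View pics/w1b.png

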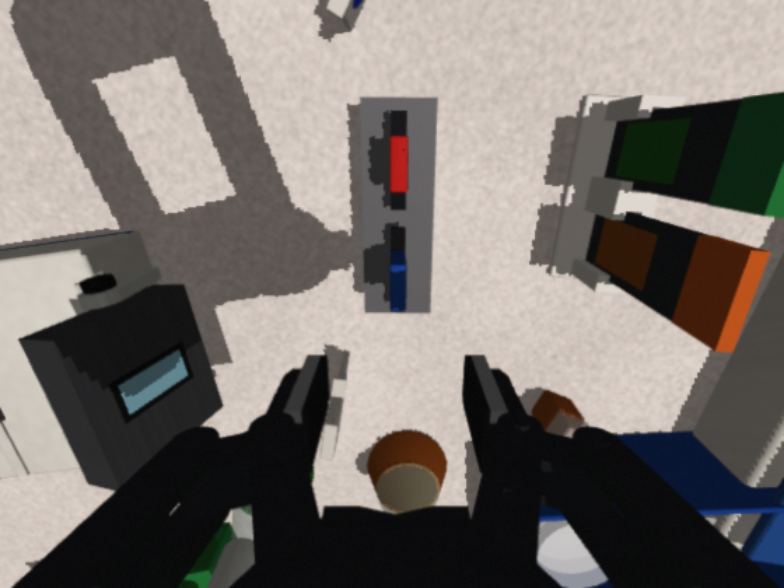

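```bash
python3 - <<'E'
from h import *
f=np.array([.541,.129]); a=np.radians(-9.4)
y=np.array([np.cos(a),np.sin(a)]);x=np.array([np.sin(a),-np.cos(a)])
for z,L in((.103,'top'),(.067,'bot')):
  print(L,[np.round(proj('w1',[*(f+sx*x*.005+sy*y*.015),z])*1.4).tolist() for sx in(-1,1) for sy in(-1,1)])
for c in ([.507,.14],):
  print('stand',[np.round(proj('w1',[*(np.array(c)+sx*x*.025+sy*y*.075),.048])*1.4).tolist() for sx in(-1,1) for sy in(-1,1)])
# red top centre
fr=f-.072*y; print('red',[np.round(proj('w1',[*(fr+sy*y*.015),.103])*1.4).tolist() for sy in(-1,1)])
o=get_obs();M=R.from_quat(o['orientation']).as_matrix()
for w in(-.0255,.0255): print('pads',proj('w1',o['tcp_pos']+M@[0,w,0])*1.4)
E
python3 -c "
from h import *
crop('w1',230,60,100,180,3.3,'w1c')"
```

```text
top [[405.0, 266.0], [405.0, 313.0], [388.0, 266.0], [389.0, 313.0]]
bot [[404.0, 251.0], [404.0, 293.0], [389.0, 251.0], [389.0, 293.0]]
stand [[443.0, 99.0], [436.0, 315.0], [365.0, 100.0], [371.0, 315.0]]
red [[396.0, 138.0], [396.0, 194.0]]
pads [343.50984534 336.86631762]
pads [455.6110535  336.68542338]
```

View pics/w1c.png

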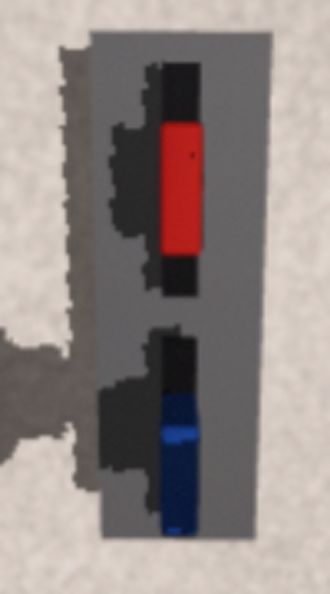

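```bash
python3 -m inch '[[[0.03,0.02,1],0],[[0,0,1],0],[[0,0,1],0],[[0,0,0.6],0],[[0,0,0.3],0],[[0,0,0],0]]' 0.55
python3 -m inch '[[[0,0,0],0],[[0,0,0],0],[[0,0,0],0],[[0,0,0],0],[[0,0,0],0]]' 1 50
python3 -m inch '[[[0,0,-0.4],0],[[0,0,-0.8],0],[[0,0,-1],0],[[0,0,-1],0],[[0,0,-1],0],[[0,0,-0.5],0]]'
python3 -c "
from h import *
go((.5705,-.185,.14),87.3)"
```

```text
t: 2.7
tcp_pos: [0.539, 0.1313, 0.0722]
orientation: [0.082, 0.997, -0.0, -0.001]
force: [0.9, 0.6, 0.0]
grip_width: 0.0384
grip_force: 0.0
t: 3.2
tcp_pos: [0.5404, 0.1308, 0.0734]
orientation: [0.082, 0.997, 0.0, 0.001]
force: [-0.7, -0.0, 3.5]
grip_width: -0.0002
grip_force: 1.5
t: 3.8
tcp_pos: [0.5411, 0.1309, 0.1935]
orientation: [0.082, 0.997, 0.0, 0.002]
force: [0.3, -0.3, -0.8]
grip_width: -0.0002
grip_force: 0.0
turn -1.18 shift [ -1.76 -12.57   2.14] tcp [0.5411 0.1309 0.1935] yaw 87.3 tilt [0.0041 0.0004] t 3.8
```

```bash
python3 - <<'E'
from h import *
snap('wrist','w2');snap('side','s2')
crop('w2',150,60,320,240,1.6,'w2c');crop('s2',160,112,130,90,4.2,'s2c')
a=cv2.imread('pics/w2c.png');b=cv2.imread('pics/s2c.png')
b=cv2.resize(b,None,fx=.52,fy=1);h=max(a.shape[0],b.shape[0])
p=lambda i:cv2.copyMakeBorder(i,0,h-i.shape[0],0,0,0)
cv2.imwrite('pics/ws2.png',np.hstack([p(a),p(b)]));print(np.hstack([p(a),p(b)]).shape)
E
```

```text
(384, 796, 3)
```

View pics/ws2.png

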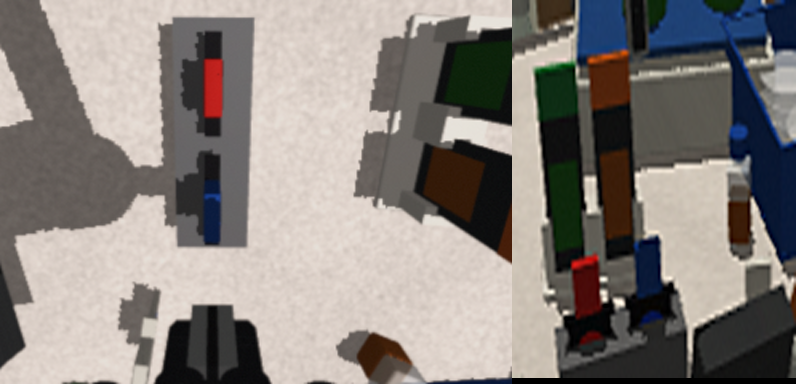

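```bash
python3 - <<'E'
from h import *
print(robot.grip_point_offset)
X=np.array([.5411,.1309,.1935])
for d in([0,0,0],[.02,0,0],[0,0,.03],[.01,0,0.01],[0,0,.019]): print(d,'side',proj('s2',X+d),'wrist',(proj('w2',X+d)-[150,60])*1.6)
d=snap('top','t2'); print('top',[proj('t2',X+np.array(d)) for d in([0,0,0],[.02,0,0],[0,0,.03])])
crop('t2',140,170,100,80,3.9,'t2c');crop('s2',170,60,100,80,3.9,'s2d')
cv2.imwrite('pics/ts.png',np.hstack([cv2.imread('pics/t2c.png'),cv2.imread('pics/s2d.png')]))
E
```

```text
-0.0187
[0, 0, 0] side [218.39483651 136.59617776] wrist [214.95792512 290.07994921]
[0.02, 0, 0] side [226.12403105 134.90012351] wrist [222.83928393 333.22926133]
[0, 0, 0.03] side [217.27233861 125.00061245] wrist [215.62742779 329.74231115]
[0.01, 0, 0.01] side [221.92836833 131.93477277] wrist [219.36555684 324.76860702]
[0, 0, 0.019] side [217.68876425 129.30005168] wrist [215.35626075 313.68214559]
top [array([176.85217617, 215.32249661]), array([177.05676535, 204.86141859]), array([172.85005508, 212.49637645])]
```

View pics/ts.png

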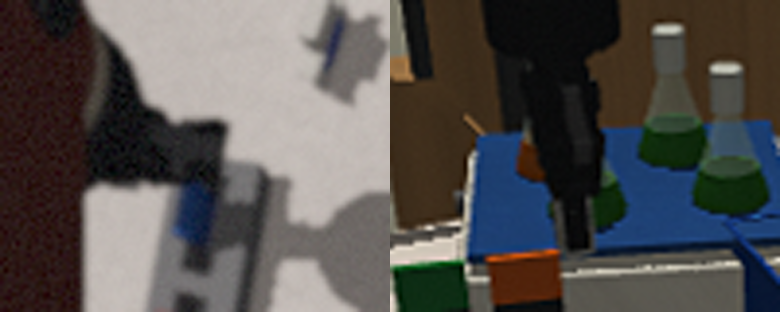

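```bash
python3 - <<'E'
from h import *
np.set_printoptions(precision=4,suppress=True)
s=('s2',(217.4,124.0));t=('t2',(194,210))
w=('w2',(150+212/1.6,60+318/1.6))
for l in([s,t],[s,w],[t,w],[s,t,w]):
    X=tri(l);print(X,[np.round(proj(n,X)-np.array(u),1) for n,u in l])
print(onz('t2',(194,210),.19))
o=get_obs();print({k:np.round(v,3) for k,v in o.items()})
E
```

```text
[0.5346 0.0905 0.2445] [array([ 2.7, -0.6]), array([-0.9,  3.5])]
[0.5389 0.1302 0.2249] [array([-1. ,  0.7]), array([0.4, 5.4])]
[0.5649 0.1157 0.1577] [array([-4.8, -3.6]), array([-12.7,  -8.1])]
[0.5396 0.1137 0.226 ] [array([1.8, 2.8]), array([-11.8,   2.9]), array([-29.8,  12. ])]
[0.5512 0.0998 0.19  ]
{'t': np.float64(3.95), 'joint_pos': array([ 0.096,  0.062,  1.723, -0.   ,  1.355, -1.31 ]), 'dq': array([ 0.   ,  0.026,  0.037,  0.001, -0.004, -0.001]), 'joint_torque': array([  0.027, -43.061, -39.969,   0.002,   0.067,   0.   ]), 'tcp_pos': array([0.54 , 0.131, 0.191]), 'orientation': array([0.082, 0.997, 0.   , 0.001]), 'force': array([-0.568, -0.281,  0.082]), 'torque': array([0.022, 0.046, 0.018]), 'grip_force': np.float64(0.0), 'grip_width': np.float64(-0.0)}
```

```bash
python3 - <<'E'
from h import *
X=np.array([.183,.597,.2015])
print(proj('side0',X),proj('side0',X+[0,0,.03]))
# finger bottom in side0: lowest dark pixel near
im=cv2.imread('pics/side0.png').max(2)
for v in range(70,100): print(v,''.join('#' if x<45 else '.' for x in im[v,10:60]))
im=cv2.imread('pics/s2.png').max(2)
for v in range(112,132): print(v,''.join('#' if x<45 else '.' for x in im[v,205:235]))
E
```

```text
[42.17071219 96.9054703 ] [38.56370444 86.56991152]
70 .......###############...########.................
71 .......###############...#########................
72 ........##############....########................
73 ........##############....########................
74 .............########.....#########...............
75 .............########.#....########...............
76 ..............#######..#...########...............
77 ..............#######.......##....................
78 ..............########.#..........................
79 ...............#######............................
80 ...............#######............................
81 ................#######.#.........................
82 ................#######...........................
83 ................#######...........................
84 .................#######.#........................
85 .................#######..#.......................
86 .................#######..........................
87 ..................................................
88 ..................................................
89 ...................
[... 571 characters left out ...]

112 .........######..########.....
113 .........#######.########.....
114 ......#..#######..#######.....
115 ......#..#######..#######.....
116 .........#######..######......
117 .........#######..####........
118 ..........######..##..........
119 ..........######..............
120 ..........######..............
121 ..........######..............
122 ..........######..............
123 ..........######.............#
124 ...........##.....#######.#...
125 ..............................
126 ..............................
127 ..............................
128 ..............................
129 ..............................
130 ..............................
131 ..............................
```

Findings from the last pictures:
- In the side view the closed fingertips sit at pixel (217,124.5). The reported TCP projects to (218,136.6), so the real tips are about 31 mm above the reported TCP.
- The wrist view agrees. The grasp therefore closed just above the tab, and the filter has not moved.

I'll repeat the grasp 31 mm lower.

```bash
python3 -m inch '[[[0,0,0],0],[[0,0,0],0],[[0,0,0],0],[[0,0,0.7],0],[[0,0,1],0],[[0,0,1],0],[[0,0,1],0],[[0,0,1],0],[[0,0,0.8],0],[[0,0,0.4],0],[[0,0,0.05],0],[[0,0,0],0]]' 0.6
python3 -m inch '[[[0,0,0],0],[[0,0,0],0],[[0,0,0],0],[[0,0,0],0]]' 1 60
```

```text
t: 5.15
tcp_pos: [0.54, 0.1308, 0.0417]
orientation: [0.082, 0.997, 0.0, 0.0]
force: [-0.3, 0.1, -0.2]
grip_width: 0.034
grip_force: 0.0
t: 5.55
tcp_pos: [0.541, 0.1309, 0.0429]
orientation: [0.082, 0.997, 0.0, 0.001]
force: [-0.3, 0.3, 5.6]
grip_width: 0.0095
grip_force: 59.0
```

```bash
python3 -m inch '[[[0,0,-0.4],0],[[0,0,-0.8],0],[[0,0,-1],0],[[0,0,-1],-0.4],[[0,0,-0.8],-1],[[-0.1,-1,0],0],[[-0.14,-1,0],0],[[-0.14,-1,0],0],[[-0.14,-1,0],0],[[-0.14,-1,0],0],[[-0.14,-1,0],0],[[-0.14,-1,0],0]]'
python3 -c "
from h import *
go((.5707,-.185,.135),88.5);print(get_obs()['grip_width'])"
```

```text
t: 6.75
tcp_pos: [0.5579, -0.0404, 0.1419]
orientation: [0.013, 1.0, 0.006, -0.001]
force: [-5.0, 39.3, 9.5]
grip_width: 0.0091
grip_force: 115.9
turn 0.0 shift [-0.66 -5.77  0.21] tcp [ 0.5579 -0.0404  0.1419] yaw 88.5 tilt [-0.0022  0.0114] t 6.75
0.009107067046381097
```

```bash
python3 -m inch '[[[0,1,0],0],[[0,0.6,0],0],[[0,0,0],0]]'
python3 - <<'E'
from h import *
o=get_obs();print(o['force'],o['tcp_pos'],o['orientation'],o['grip_width'],o['grip_force'],o['t'])
snap('side','s3');snap('wrist','w3')
crop('s3',180,90,130,100,4,'s3c');crop('w3',190,150,230,180,1.2,'w3c')
a=cv2.imread('pics/s3c.png');b=cv2.imread('pics/w3.png')[90:420,130:410]
# compare head with before
a0=cv2.imread('pics/side0.png').astype(int);a1=cv2.imread('pics/s3.png').astype(int)
df=np.abs(a1-a0).max(2); print('head diff',(df[183:240,236:300]>40).sum(), (df[210:240,240:300]>40).sum())
b=cv2.resize(b,(340,400));cv2.imwrite('pics/v3.png',np.hstack([cv2.resize(a,(456,400)),b]))
E
```

```text
t: 7.05
tcp_pos: [0.5596, -0.0031, 0.1415]
orientation: [0.011, 1.0, 0.0, -0.0]
force: [0.1, -0.9, -1.3]
grip_width: 0.0092
grip_force: 60.3
[ 0.05465457 -0.86336733 -1.27766053] [ 0.55962087 -0.00314765  0.14153815] [ 1.12632722e-02  9.99936553e-01  2.28627100e-05 -1.69798085e-04] 0.009195864230968145 60.31275808811188 7.05
head diff 869 697
```

View pics/v3.png

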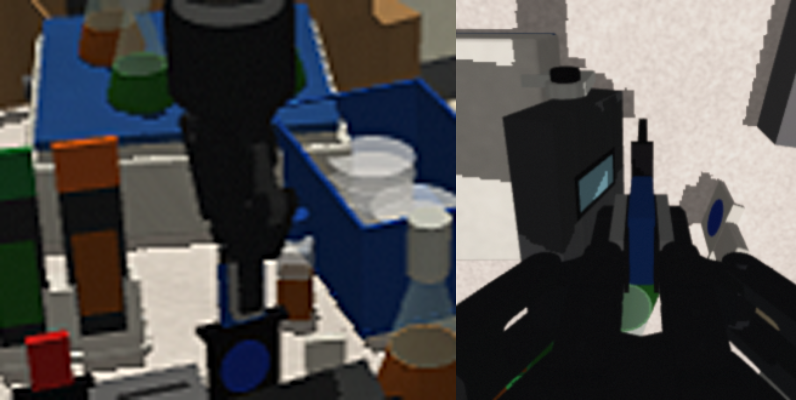

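```bash
python3 -m inch '[[[0,0,-1],0],[[0,0,-1],0],[[0,0,-0.6],0],[[-0.04,-1,0],0],[[-0.06,-1,0],0],[[-0.06,-1,0],0],[[-0.06,-1,0],0],[[-0.06,-1,0],0],[[-0.06,-1,0],0],[[-0.06,-1,0],0],[[-0.02,-0.4,0],0],[[0,0,0],0]]'
python3 - <<'E'
from h import *
go((.5707,-.185,.13),88.5);print(get_obs()['force'])
snap('side','s4');snap('wrist','w4');snap('top','t4')
a=cv2.imread('pics/side0.png').astype(int);b=cv2.imread('pics/s4.png').astype(int)
df=np.abs(a-b).max(2)>40
print('head box diff',df[180:222,240:292].sum())
for v in range(180,222,2): print(v,''.join('#' if x else '.' for x in df[v,232:300]))
E
```

```text
t: 8.35
tcp_pos: [0.5654, -0.1912, 0.2061]
orientation: [0.013, 1.0, 0.0, -0.0]
force: [-0.9, 0.6, -0.1]
grip_width: 0.0091
grip_force: 60.4
turn -0.01 shift [-0.21  0.25  3.04] tcp [ 0.5654 -0.1912  0.2061] yaw 88.5 tilt [-0.0006  0.0001] t 8.35
[-0.86941605  0.64598516 -0.07423551]
head box diff 169
180 ###..................................................###############
182 #....................................................########.#..###
184 #.......................................................############
186 ........................................................############
188 ..............................................#.........############
190 .................................................#...........#######
192 .........................................................###########
194 .......................................................####.########
196 ......................................................##############
198 ......................................................#.############
200 ......................................................#.############
202 .......................................................#############
204 ......................................................##############
206 .....................................................###############
208 .....................................................###############
210 ....................................................#########.##....
212 ................................................######..............
214 ....................................................................
216 ....................................................................
218 ....................................................................
220 ....................................................................
```

```bash
python3 - <<'E'
from h import *
t=np.array([.5654,-.1912,.172]);y=np.array([1,-.026,0])
for n in('s4','w4','t4'):print(n,[np.round(proj(n,t+d),1).tolist() for d in(-.025*y,.025*y,-.025*y+[0,0,.055],.025*y+[0,0,.055])],'slot',np.round([proj(n,[.5707,-.185,.078]+d*y) for d in(-.027,.027)],1).tolist())
im=cv2.imread('pics/s4.png').max(2)
u0,v0=np.round(proj('s4',t)).astype(int)
for v in range(v0-32,v0+14): print(v,u0-30,''.join('#' if x<45 else ('+' if x<90 else '.') for x in im[v,u0-30:u0+32]))
E
```

```text
s4 [[280.4, 212.7], [303.7, 205.9], [280.4, 188.1], [304.6, 181.6]] slot [[280.5, 248.3], [303.8, 240.6]]
w4 [[282.3, 188.8], [282.3, 250.9], [282.3, 216.9], [282.4, 294.6]] slot [[288.4, 166.1], [288.1, 215.4]]
t4 [[345.0, 213.7], [344.3, 188.8], [350.7, 208.4], [349.7, 181.8]] slot [[334.2, 219.7], [333.6, 195.7]]
177 262 ......+........+.......++++++++#########++++++++.......+++++++
178 262 ......+........+.......++++++++########+++++++++.......+++++++
179 262 ......+........+.......++++#+++########+++###++++++....+++++++
180 262 ......+.............###++++#+++###############+++++....+++++++
181 262 ......+......+++#####++++++#+++#######++#######++++....+++++++
182 262 .........++++##++++++++++++++++####++++########++++#....++++++
183 262 ......+++###+++++++++++++++++++++++++#########++++++....++++++
184 262 .....####++++++++++++##++++++++++##########+++++++++......++++
185 262 .######++++++++++#######+++++##############++++++++++.........
186 262 #####++++++++++############################++++++++++.........
187 262 ++++++++++++++#############################+++++++++..........
1
[... 1783 characters left out ...]
############+.............++.................+##+++++++++++##
214 262 ##########+.......+........+++.................+##+++++++++###
215 262 #######+......+++++....+.++++...................+##+++++##+###
216 262 ###+.......+++++....+++++++......................+##+#+###++##
217 262 +......+++++....++++++............................+###+##++###
218 262 ....++++......+++++................................+######++##
219 262 .++++.......++++....................................+#########
220 262 +......++++++........................................+########
221 262 .....+++++.............................................++++#++
222 262 .+++++.......................................................+
```

```bash
python3 - <<'E'
from h import *
im=cv2.imread('pics/w4.png').max(2)
for v in range(150,226,2): print(v,255,' '.join('%3d'%x for x in im[v,268:306]))
E
```

```text
150 255  24  58 139 201 207 208 207 207 206 205 204 206 205 204 197 184 166 196 199 202 200 201 199 187 150 167 193 210 212 213 213 212 212 211 210 209 208 208
152 255  21  60 139 201 207 207 207 208 207 205 205 205 206 206 199 184 165 195 198 198 199 198 198 186 152 169 193 211 213 213 214 213 212 212 212 210 209 208
154 255  22  60 138 201 208 207 206 207 206 206 207 207 207 207 199 186 164 194 198 198 199 199 198 185 151 169 194 212 213 213 212 212 213 212 211 211 210 210
156 255  22  59 140 201 206 207 207 206 206 207 206 208 208 207 201 181 149 192 198 198 198 198 198 186 152 168 194 209 212 213 212 212 212 210 210 210 211 210
158 255  23  59 141 202 207 207 207 207 206 206 207 207 207 206 200 178 148 195 200 200 200 200 198 187 152 166 191 209 211 210 210 211 209 209 209 209 209 210
160 255  23  58 140 202 207 208 208 208 207 207 205 191 150 127 116  88  82 117 122 121 121 121 119 112  84  81 100 130 150 184 206 210 209 209 209 209 210 210
162 255  23  60 137 201 206 205 206 207 207 206 182  79  46  48  50  50  50  50  51  50  50  51  52  49  50  50  50  50  55 103 183 207 210 
[... 4279 characters left out ...]
  19  25  41  49  51  82 153 201 206 205 204 203 202 201 200
218 255 197 197 196 196 194 173  71  20  17  18  16  18  17  18  16  18  18  18  17  17  17  19  16  17  29  50  52  57  92 163 202 206 205 204 204 202 201 200
220 255 198 198 198 197 196 173  67  17  15  17  17  18  17  17  18  18  16  17  18  17  16  15  17  24  67 135 162 172 183 199 202 202 202 202 202 203 201 200
222 255 199 200 199 199 198 174  67  16  17  15  19  18  17  17  16  19  17  16  18  19  17  17  17  24  82 162 192 199 199 199 200 199 200 201 201 201 202 201
224 255 199 200 200 199 197 178  87  23  16  17  17  15  17  16  19  16  19  17  18  18  16  16  18  27  84 163 193 198 197 198 198 198 198 200 200 201 199 201
```

```bash
python3 -m inch '[[[-0.21,0.22,0.4],0],[[0,0,1],0],[[0,0,1],0],[[0,0,0.8],0],[[0,0,0.3],0],[[0,0,0.2],0],[[0,0,0.2],0],[[0,0,0.2],0]]'
python3 -c "
from h import *
go((.571,-.1859,.058),88.5);print(get_obs()['grip_width'])"
```

```text
t: 9.3
tcp_pos: [0.5721, -0.1847, 0.1048]
orientation: [0.012, 1.0, -0.0, 0.001]
force: [0.3, 0.5, -0.3]
grip_width: 0.0091
grip_force: 60.4
turn 0.02 shift [ 0.05 -0.05  1.87] tcp [ 0.5721 -0.1847  0.1048] yaw 88.5 tilt [ 0.0019 -0.0009] t 9.3
0.009126022838111977
```

```bash
python3 -m inch '[[[0,0,0.3],0],[[0,0,0.3],0],[[0,0,0.3],0],[[0,0,0.3],0],[[0,0,0.3],0],[[0,0,0.2],0],[[0,0,0.1],0],[[0,0,0.05],0],[[0,0,0.04],0]]'

```

```text
t: 10.2
tcp_pos: [0.5716, -0.1847, 0.0599]
orientation: [0.012, 1.0, -0.0, 0.0]
force: [-10.4, 4.4, 24.4]
grip_width: 0.0089
grip_force: 64.0
```

```bash
python3 -m inch '[[[0,0,0],0],[[0,0,0],0],[[0,0,0],0]]' 0.6
python3 -m inch '[[[0,0,-0.6],0],[[0,0,-1],0],[[0,0,-0.9],0],[[0,0,0],0],[[0,0,0],0],[[0,0,0],0]]'
python3 -m inch '[[[0,0,0],0],[[0,0,0],0],[[0,0,0],0],[[0,0,0],0]]' 1
python3 -m inch '[[[0,0,0.4],0],[[0,0,0.3],0],[[0,0,0.2],0],[[0,0,0.1],0],[[0,0,0.1],0]]'

```

```text
t: 10.5
tcp_pos: [0.5711, -0.1845, 0.0564]
orientation: [0.012, 1.0, 0.0, -0.0]
force: [0.7, 0.1, 0.0]
grip_width: 0.0344
grip_force: 0.0
t: 11.1
tcp_pos: [0.5705, -0.1843, 0.1183]
orientation: [0.012, 1.0, 0.0, -0.001]
force: [-0.1, 0.7, 0.0]
grip_width: 0.0343
grip_force: 0.0
t: 11.5
tcp_pos: [0.571, -0.1845, 0.1188]
orientation: [0.012, 1.0, 0.0, -0.0]
force: [-0.7, 0.2, 1.0]
grip_width: 0.0002
grip_force: 0.0
t: 12.0
tcp_pos: [0.5711, -0.1845, 0.0912]
orientation: [0.012, 1.0, 0.0, -0.0]
force: [-0.0, -0.7, -0.3]
grip_width: 0.0
grip_force: 0.0
```

```bash
python3 -m inch '[[[0,0,0.08],0],[[0,0,0.08],0],[[0,0,0.04],0]]'
python3 -m inch '[[[0,0,0.04],0],[[0,0,0.04],0]]'

```

```text
t: 12.3
tcp_pos: [0.5727, -0.1853, 0.0894]
orientation: [0.012, 1.0, -0.001, 0.002]
force: [-4.3, 1.3, 14.5]
grip_width: -0.0002
grip_force: 7.5
t: 12.5
tcp_pos: [0.5735, -0.1854, 0.0894]
orientation: [0.012, 1.0, -0.001, 0.002]
force: [-5.8, 4.0, 25.2]
grip_width: -0.0001
grip_force: 12.0
```

```bash
python3 -m inch '[[[0,0,-0.5],0],[[0,0,-1],0],[[0,0,-1],1],[[0,0,-1],1],[[0,0,-1],1],[[0,0,-1],1],[[0,0,-1],1],[[0,0,0],1],[[0,0,0],1],[[0,0,0],1],[[0,0,0],1],[[0,0,0],1]]' 0.355
python3 -m inch '[[[0,0,0],1],[[0,0,0],1],[[0,0,0],1],[[0,0,0],1],[[0,0,0],1],[[0,0,0],1],[[0,0,0],1],[[0,0,0],0.9],[[0,0,0],0]]'
python3 -c "
from h import *
go((.492,.308,.22),-14)"
```

```text
t: 13.7
tcp_pos: [0.5713, -0.1846, 0.2475]
orientation: [0.492, 0.871, 0.0, 0.0]
force: [-0.2, 0.1, -0.1]
grip_width: 0.0551
grip_force: 0.0
t: 14.6
tcp_pos: [0.5713, -0.1846, 0.2474]
orientation: [0.788, 0.615, 0.0, 0.0]
force: [0.2, -0.2, 0.6]
grip_width: 0.0553
grip_force: 0.0
turn -0.0 shift [18.35 -7.84  1.09] tcp [ 0.5713 -0.1846  0.2474] yaw -14.0 tilt [ 0.0003 -0.0002] t 14.6
```

```bash
python3 -m inch '[[[1,-0.43,0],0],[[1,-0.43,0],0],[[1,-0.43,0],0],[[1,-0.43,0],0],[[1,-0.43,0],0],[[1,-0.43,0],0],[[1,-0.43,0],0],[[1,-0.43,0],0],[[1,-0.43,0],0],[[1,-0.43,0],0],[[1,-0.43,0],0],[[1,-0.43,0],0]]'
python3 -m inch '[[[1,-0.43,0],0],[[1,-0.43,0],0],[[1,-0.43,0],0],[[1,-0.43,0.2],0],[[1,-0.43,0.3],0],[[0.9,-0.4,0.3],0],[[0.45,-0.2,0.2],0],[[0,0,0],0],[[0,0,0],0]]'
python3 - <<'E'
from h import *
go((.492,.308,.22),-14);snap('wrist','w5');snap('side','s5')
im=cv2.imread('pics/w5.png'); cv2.imwrite('pics/w5b.png',cv2.resize(im,(784,588)))
a=np.radians(-14);y=np.array([np.cos(a),np.sin(a),0]);x=np.array([np.sin(a),-np.cos(a),0])
for n,c in(('g',[.492,.308,.157]),('a',[.556,.292,.157])):
  print(n,[np.round(proj('w5',np.array(c)+sx*x*.004+sy*y*.025)*1.4).tolist() for sx in(-1,1) for sy in(-1,1)])
E
```

```text
t: 15.8
tcp_pos: [0.5183, 0.1388, 0.2475]
orientation: [0.787, 0.617, 0.0, 0.0]
force: [0.7, 0.3, -0.0]
grip_width: 0.0548
grip_force: 0.0
t: 16.7
tcp_pos: [0.4903, 0.3078, 0.2223]
orientation: [0.788, 0.616, -0.0, 0.0]
force: [-0.7, 0.5, -0.4]
grip_width: 0.055
grip_force: 0.0
turn 0.01 shift [0.03 0.06 0.09] tcp [0.4903 0.3078 0.2223] yaw -14.0 tilt [ 0.0001 -0.0007] t 16.7
g [[357.0, 279.0], [440.0, 279.0], [357.0, 292.0], [440.0, 292.0]]
a [[467.0, 279.0], [551.0, 279.0], [466.0, 292.0], [549.0, 292.0]]
```

View pics/w5b.png

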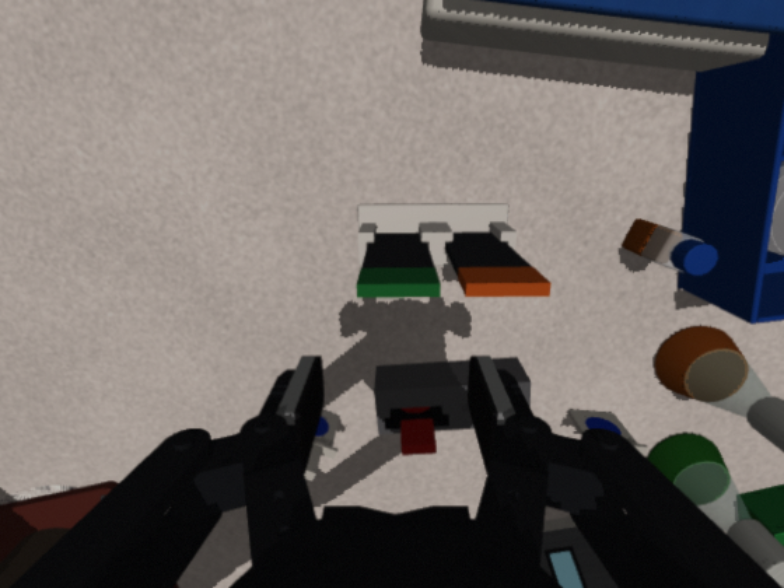

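The green sleeve top spans u 357–439, v 283–296 and the amber top u 466–550. The gap between them is about 16 mm and the fingertips are about 8–11 mm thick, so I can grip the green slide by its side edges.

```bash
python3 -m inch '[[[-0.07,0.06,0.8],0],[[0,0,1],0],[[0,0,0.8],0],[[0,0,0.3],0],[[0,0,0.3],0],[[0,0,0.3],0]]'
python3 -m inch '[[[0,0,0.3],0],[[0,0,0.3],0],[[0,0,0.3],0],[[0,0,0.3],0],[[0,0,0.3],0],[[0,0,0.1],0]]'
```

```text
t: 17.4
tcp_pos: [0.4922, 0.3062, 0.1355]
orientation: [0.788, 0.616, 0.001, 0.0]
force: [-0.7, 0.5, 0.0]
grip_width: 0.0548
grip_force: 0.0
t: 18.0
tcp_pos: [0.4905, 0.306, 0.0934]
orientation: [0.788, 0.616, -0.001, -0.0]
force: [-0.2, -0.4, -0.3]
grip_width: 0.0553
grip_force: 0.0
```

```bash
python3 -m inch '[[[0,0,0],0],[[0,0,0],0],[[0,0,0],0],[[0,0,0],0]]' 1 40
python3 -m inch '[[[0,0,-0.2],0],[[0,0,-0.4],0],[[0,0,-0.6],0],[[0,0,-0.8],0],[[0,0,-0.8],0],[[0,0,-0.8],0]]'
python3 -c "
from h import *
snap('side','s6')
import itertools
c=cv2.imread('pics/s6.png')
for v in range(60,185,3): print(v,''.join('g' if p[1]>p[2]+15 and p[1]>p[0]+15 else 'o' if p[2]>p[0]+50 else '#' if max(p)<50 else '.' for p in c[v,160:240].astype(int)))"
```

```text
t: 18.4
tcp_pos: [0.4914, 0.3064, 0.095]
orientation: [0.788, 0.616, 0.0, 0.0]
force: [-0.6, -0.3, -1.2]
grip_width: 0.0491
grip_force: 41.4
t: 19.0
tcp_pos: [0.4916, 0.3065, 0.1873]
orientation: [0.788, 0.616, 0.001, 0.0]
force: [-0.7, 0.1, -0.3]
grip_width: 0.049
grip_force: 41.5
60 ##########################.........##########...................................
63 ###########################......#############..................................
66 ##############################################..................................
69 ##########################...#################..................................
72 #########################.....###############...................................
75 #######################........##############...................................
78 #########################......##############...................................
81 #####.###..........#######....################..................................
84 #####................###############..#########.................................
87 ####...................#############..########............
[... 2038 characters left out ...]
....................
162 ..........................................#o...o....oo#.........................
165 ...........................................oo........o#.........................
168 ...........................................#oo##########........................
171 ...........................................#############........................
174 ............................o#.oooooooo.........................................
177 ............................ooooooooooo.........................................
180 .............................ooooooooooo........................................
183 .............................oooooooooooo...##..................................
```

```bash
cat > fit.py <<'E'
from h import *
from scipy.optimize import least_squares
np.set_printoptions(precision=4,suppress=True)
def geo(p):
    hx,hy,hz,yaw,th=p; a=yaw; ry=np.array([np.cos(a),np.sin(a),0]); r=np.array([np.sin(a),-np.cos(a),0]);k=np.array([0,0,1])
    X=np.cos(th)*r-np.sin(th)*k; Z=np.sin(th)*r+np.cos(th)*k
    return np.array([hx,hy,hz])-.018*X, X, ry, Z
def corners(p):
    W,X,Y,Z=geo(p); return [W+sy*.010*Y+sz*.022*Z for sy in(-1,1) for sz in(-1,1)]
p0=np.array([.577,-.050,.1,np.radians(-1.5),np.radians(24)])
obs=[]
for n in('w1','w3','top0','t4','t2'):
    im=cv2.imread('pics/%s.png'%n).astype(int); b,g,r=im[...,0],im[...,1],im[...,2]
    m=((b>r+20)&(g>r+10)&(b>80)&(np.abs(b-g)<45)).astype(np.uint8)
    c=np.mean([proj(n,q) for q in corners(p0)],0)
    N,L,st,cen=cv2.connectedComponentsWithStats(m)
    i=[j for j in range(1,N) if st[j,4]>25 and np.hypot(*(cen[j]-c))<25]
    if not i: print(n,'none',c);continue
    j=max(i,key=lambda j:st[j,4]); cnt=np.argwhere(L==j)[:,::-1].astype(np.float32)
    hull=cv2.convexHull(cnt); q=cv2.approxPolyDP(hull,.08*cv2.arcLength(hull,True),True)[:,0]
    print(n,'n',st[j,4],'cen',cen[j],'pred',c,'quad',q.tolist())
    obs.append((n,cen[j],q))
def res(p):
    e=list((p-p0)/np.array([.002,.002,.001,.01,10]))
    for n,cen,q in obs:
        C=np.array([proj(n,x) for x in corners(p)])
        e+=list((C.mean(0)-cen)/.7)
        if len(q)==4 and n[0]=='w':
            for u in q: 
                d=C-u; k=np.argmin((d**2).sum(1)); e+=list(d[k]/1.0)
    return np.array(e)
for th0 in(15,24,32):
    s=p0.copy();s[4]=np.radians(th0);s=least_squares(res,s)
    print(s.x[:3],np.degrees(s.x[3:]),s.cost,'W',geo(s.x)[0])
for n,cen,q in obs: print(n,np.mean([proj(n,x) for x in corners(s.x)],0)-cen)
E
python3 fit.py
```

```text
w1 n 587 cen [110.6184 276.2589] pred [110.0167 275.542 ] quad [[129.0, 255.0], [133.0, 268.0], [92.0, 295.0], [86.0, 281.0]]
w3 n 594 cen [244.6061 240.5892] pred [244.7171 244.1452] quad [[257.0, 220.0], [257.0, 239.0], [233.0, 262.0], [232.0, 240.0]]
top0 n 72 cen [264.3472 204.625 ] pred [265.1305 203.4951] quad [[267.0, 199.0], [267.0, 208.0], [261.0, 210.0], [261.0, 202.0]]
t4 n 86 cen [264.5    204.7442] pred [265.1305 203.4951] quad [[261.0, 211.0], [261.0, 202.0], [267.0, 198.0], [268.0, 208.0]]
t2 n 69 cen [264.2319 204.3188] pred [265.1305 203.4951] quad [[268.0, 199.0], [266.0, 208.0], [261.0, 210.0], [261.0, 202.0]]
[ 0.5753 -0.0505  0.1002] [-1.992  19.5027] 48.44988111669297 W [ 0.5759 -0.0336  0.1062]
[ 0.5753 -0.0505  0.1002] [-1.992  19.5027] 48.44988111663658 W [ 0.5759 -0.0336  0.1062]
[ 0.5753 -0.0505  0.1002] [-1.992  19.5027] 48.44988111672435 W [ 0.5759 -0.0336  0.1062]
w1 [-0.4701 -2.7898]
w3 [0.2761 1.1882]
top0 [ 0.7988 -0.34  ]
t4 [ 0.646  -0.4592]
t2 [ 0.9141 -0.0339]
```

```bash
cat > fit2.py <<'E'
exec(open('fit.py').read().split("for th0 in")[0].replace("print(n,'n'","(lambda *a:0)(n,'n'"))
hc=[((352,332),(-.018,-.05,.042)),((520,288),(-.018,.05,.042)),((352,372),(.012,-.05,.042)),((365,458),(.012,-.05,-.042))]
def hp(p,l):
    W,X,Y,Z=geo(p); return W+.018*X+l[0]*X+l[1]*Y+l[2]*Z
def res2(p,skip=()):
    o=obs[:]; e=list((p-p0)/np.array([.002,.002,.001,.01,10]))
    for n,cen,q in o:
        if n in skip: continue
        C=np.array([proj(n,x) for x in corners(p)]); w=.7 if n[0]=='w' else 1.2
        e+=list((C.mean(0)-cen)/w)
        if n[0]=='w':
            for u in q: d=C-u; e+=list(d[np.argmin((d**2).sum(1))]/1.0)
    for (x,y),l in hc: e+=list((proj(*[S(x,y)[0],hp(p,l)])-np.array(S(x,y)[1]))/.7)
    return np.array(e)
for skip in((),('w1',),('w3',),('w1','w3')):
    s=least_squares(res2,p0,args=(skip,),loss='soft_l1'); print(skip,s.x[:3],np.degrees(s.x[3:]),s.cost,'W',geo(s.x)[0])
    print([np.round(proj('side0',hp(s.x,l))-np.array(S(x,y)[1]),1).tolist() for (x,y),l in hc],[np.round(np.mean([proj(n,x) for x in corners(s.x)],0)-cen,1).tolist() for n,cen,q in obs])
E
python3 fit2.py
```

```text
() [ 0.5752 -0.0507  0.0995] [-1.9115 19.266 ] 32.73701621368455 W [ 0.5757 -0.0338  0.1054]
[[-0.8, -0.9], [0.6, -1.0], [4.4, 0.0], [-1.7, 2.1]] [[-0.2, -3.5], [0.2, 0.5], [0.9, -0.2], [0.7, -0.3], [1.0, 0.1]]
('w1',) [ 0.575  -0.0508  0.0991] [-1.6942 18.8085] 17.264556149619043 W [ 0.5755 -0.0338  0.1049]
[[-0.9, -0.7], [0.5, -1.0], [4.4, 0.1], [-1.7, 2.4]] [[-0.0, -3.9], [0.2, -0.0], [0.9, -0.0], [0.8, -0.2], [1.0, 0.3]]
('w3',) [ 0.5765 -0.0499  0.1003] [-1.8521 21.9505] 24.628086014295484 W [ 0.5771 -0.0332  0.107 ]
[[-0.1, -1.1], [1.4, -1.3], [5.1, 0.2], [-1.7, 0.9]] [[-0.1, -1.3], [0.7, 3.0], [0.6, -0.9], [0.5, -1.0], [0.7, -0.6]]
('w1', 'w3') [ 0.5754 -0.049   0.0997] [-1.6105 22.0231] 11.956338090936901 W [ 0.5759 -0.0323  0.1065]
[[-0.6, -0.9], [0.7, -1.2], [4.6, 0.4], [-2.3, 1.1]] [[0.7, -2.9], [1.8, 1.2], [0.2, -0.3], [0.1, -0.4], [0.3, -0.0]]
```

```bash
python3 -m inch '[[[0,0,-0.8],0],[[0,0,-0.9],-0.5],[[0,0,-0.8],-0.8],[[0,0,0],-0.8],[[0,0,0],-0.03]]'
python3 -c "
from h import *
go((.5743,.02,.25),-1.8)"
```

```text
t: 19.55
tcp_pos: [0.4918, 0.3066, 0.2489]
orientation: [0.718, 0.696, 0.001, 0.0]
force: [0.3, 0.8, -1.7]
grip_width: 0.0489
grip_force: 41.6
turn 0.01 shift [-11.35   3.66  -0.05] tcp [0.4918 0.3066 0.2489] yaw -1.8 tilt [0.0026 0.0011] t 19.55
```

```bash
python3 -m inch '[[[-0.5,0.16,0],0],[[-0.9,0.3,0],0],[[-1,0.32,0],0],[[-1,0.32,0],0],[[-1,0.32,0],0],[[-1,0.32,0],0],[[-1,0.32,0],0],[[-1,0.32,0],0],[[-1,0.32,0],0],[[-1,0.32,0],0],[[-1,0.32,0],0],[[-0.7,0.25,0],0]]'
python3 -m inch '[[[-0.25,0.05,0],0],[[0,0,0.5],0],[[0,0,1],0],[[0,0,1],0],[[0,0,1],0],[[0,0,0.6],0],[[0,0,0.2],0],[[0,0,0],0]]'
python3 -c "
from h import *
go((.5743,.02,.14),-1.8);snap('side','s7')"
```

```text
t: 20.75
tcp_pos: [0.5719, 0.0235, 0.2464]
orientation: [0.719, 0.695, -0.001, -0.0]
force: [0.3, -0.4, -0.5]
grip_width: 0.0493
grip_force: 41.6
t: 21.55
tcp_pos: [0.5728, 0.0203, 0.139]
orientation: [0.718, 0.696, -0.0, -0.001]
force: [0.7, -0.8, -0.3]
grip_width: 0.0496
grip_force: 41.6
turn 0.01 shift [-0.01  0.06 -0.04] tcp [0.5728 0.0203 0.139 ] yaw -1.8 tilt [-0.0014  0.0002] t 21.55
```

```bash
python3 -m inch '[[[-0.4,0.06,-0.04],0],[[-0.4,0,0],0],[[-0.3,0,0],0],[[-0.1,0,0],0]]' 1 20
python3 -m inch '[[[-0.1,0,0],0],[[-0.1,0,0],0],[[-0.1,0,0],0],[[0,0,0],0]]'
python3 -m inch '[[[-0.1,0,0],0],[[-0.1,0,0],0],[[0,0,0],0]]'
```

```text
t: 22.0
tcp_pos: [0.5742, -0.0117, 0.1413]
orientation: [0.719, 0.696, 0.0, 0.0]
force: [0.5, -0.4, 0.1]
grip_width: 0.0491
grip_force: 41.6
t: 22.4
tcp_pos: [0.5738, -0.0171, 0.1408]
orientation: [0.718, 0.696, 0.001, -0.0]
force: [0.4, 2.8, 0.5]
grip_width: 0.0493
grip_force: 41.7
t: 22.7
tcp_pos: [0.5737, -0.0227, 0.1407]
orientation: [0.718, 0.696, 0.0, 0.0]
force: [1.6, 3.3, -1.2]
grip_width: 0.0493
grip_force: 41.6
```

```bash
python3 -m inch '[[[-0.1,0,0],0],[[-0.1,0,0],0],[[-0.1,0,0],0],[[-0.1,0,0],0],[[0,0,0],0]]'
python3 -c "
from h import *
o=get_obs();print(o['torque'],o['force']);snap('side','s8')
c=cv2.imread('pics/s8.png')
p=proj('s8',[.574,-.03,.15]);u0=int(p[0])-40;v0=int(p[1])-60
for v in range(v0,v0+100,2): print(v,u0,''.join('g' if p[1]>p[2]+15 and p[1]>p[0]+15 else '#' if max(p)<40 else '+' if max(p)<90 else '.' for p in c[v,u0:u0+80].astype(int)))"
```

```text
t: 23.2
tcp_pos: [0.5729, -0.0331, 0.1405]
orientation: [0.718, 0.696, -0.0, -0.0]
force: [1.1, 2.4, -1.5]
grip_width: 0.0493
grip_force: 41.5
[ 0.65663205 -0.21527767 -0.01527295] [ 1.07429542  2.36958248 -1.47287274]
119 220 .++++...............#####################################+++++++++++++++++++++++
121 220 ....................+####################################+++++++++++++++++++++++
123 220 .....+++++++++++++++#################################################+++++++++++
125 220 +++++++++++++++++..+##################################################+....+++++
127 220 +++++++++..++.+...+###################################################+.......++
129 220 .................+######################################+.+###++######.........+
131 220 ..+++.+####++##########################################....##########.........++
133 220 .....+################################################+...+##########.........++
135 220 .....++############+..+##############################+....##########+.........++
137 220 ......+############+...+##############################....##########....
[... 2868 characters left out ...]
++++++++++++++##+..+###########################################+++++.........
205 220 ++++++++++++#+#+++++++.+#########################################++++++.........
207 220 +########+++..+#####+..+#########################################+++++++........
209 220 +.......++++++.+####+...+#######################################++++++++........
211 220 ++++............#####++++#####################################+....++..+++......
213 220 .................###+++++##############################+.......+++.......++.....
215 220 ...................+++++++#######################+......+++++++......++++++++...
217 220 ...................+++++++################+......+++++++............+...........
```

```bash
python3 -m inch '[[[-0.12,0,0],0],[[-0.12,0,0],0],[[-0.12,0,0],0],[[-0.12,0,0],0],[[-0.12,0,0],0],[[-0.08,0,0],0],[[0,0,0],0]]'
python3 -m inch '[[[-0.06,0,0],0],[[-0.06,0,0],0],[[0,0,0],0]]'
python3 -m inch '[[[-0.06,0,0],0],[[-0.06,0,0],0],[[0,0,0],0]]'
```

```text
t: 23.95
tcp_pos: [0.5725, -0.05, 0.1407]
orientation: [0.718, 0.696, -0.0, -0.0]
force: [0.4, 3.8, -1.3]
grip_width: 0.0493
grip_force: 41.5
t: 24.25
tcp_pos: [0.5726, -0.0528, 0.1407]
orientation: [0.718, 0.696, -0.0, 0.0]
force: [-0.5, 3.1, -1.4]
grip_width: 0.0493
grip_force: 41.5
t: 24.55
tcp_pos: [0.5725, -0.0559, 0.1408]
orientation: [0.718, 0.696, -0.0, 0.0]
force: [0.1, 3.7, -0.8]
grip_width: 0.0492
grip_force: 41.5
```

```bash
for i in 1; do python3 -m inch '[[[-0.06,0,0],0],[[0,0,0],0],[[0,0,0],0]]' ; done; python3 -m inch '[[[-0.06,0,0],0],[[0,0,0],0],[[0,0,0],0]]'; python3 -c "
from h import *
o=get_obs();print(o['torque'],o['force'])"; python3 -m inch '[[[-0.06,0,0],0],[[0,0,0],0],[[0,0,0],0]]'; python3 -c "
from h import *
o=get_obs();print(o['torque'],o['force'])"
```

```text
t: 24.85
tcp_pos: [0.5725, -0.0573, 0.1408]
orientation: [0.718, 0.696, -0.0, 0.0]
force: [0.4, 2.1, -0.9]
grip_width: 0.0494
grip_force: 41.5
t: 25.15
tcp_pos: [0.5724, -0.0587, 0.1407]
orientation: [0.718, 0.696, -0.0, 0.0]
force: [-0.2, 3.5, -1.1]
grip_width: 0.0494
grip_force: 41.5
[0.8528333  0.00353142 0.03366864] [-0.19906557  3.50155504 -1.09632565]
t: 25.45
tcp_pos: [0.5724, -0.0602, 0.1407]
orientation: [0.718, 0.696, 0.0, 0.0]
force: [-0.6, 3.7, -1.5]
grip_width: 0.0489
grip_force: 41.5
[ 0.88161696 -0.05970771 -0.03365816] [-0.56657135  3.7047169  -1.4698234 ]
```

```bash
P="from h import *
o=get_obs();print(o['torque'].round(2),o['force'].round(1),o['tcp_pos'].round(4))"
python3 -m inch '[[[-0.06,0,0],0],[[0,0,0],0],[[0,0,0],0]]' >/dev/null; python3 -c "$P"; python3 -m inch '[[[-0.06,0,0],0],[[0,0,0],0],[[0,0,0],0]]'>/dev/null; python3 -c "$P"
```

```text
[ 0.97 -0.03  0.04] [ 0.9  3.9 -1.9] [ 0.5723 -0.0617  0.1407]
[ 0.92 -0.01 -0.  ] [ 0.5  4.9 -1.3] [ 0.5723 -0.0632  0.1407]
```

```bash
P="from h import *
o=get_obs();print(o['torque'].round(2),o['force'].round(1),o['tcp_pos'].round(4))"
python3 -m inch '[[[-0.06,0,0],0],[[0,0,0],0],[[0,0,0],0]]' >/dev/null; python3 -c "$P"; python3 -m inch '[[[-0.06,0,0],0],[[0,0,0],0],[[0,0,0],0]]'>/dev/null; python3 -c "$P;snap('side','s9');snap('top','t9');snap('wrist','w9');print(o['t'])"
```

```text
[ 1.49 -0.07 -0.08] [ 0.2  7.7 -1.7] [ 0.5722 -0.0636  0.1406]
[ 1.64 -0.1   0.03] [ 1.2  8.8 -0.9] [ 0.5722 -0.0647  0.1405]
26.65
```

```bash
python3 - <<'E'
exec(open('fit2.py').read().split("for skip in")[0])
p=np.array([.576,-.0497,.1,np.radians(-1.8),np.radians(23)])
W,X,Y,Z=geo(p)
for n in('w9',):
  print('headface',[(l,np.round(proj(n,hp(p,(-.018,*l))),1).tolist()) for l in((-.05,-.042),(.05,-.042),(-.05,.042),(.05,.042))])
  print('slide back',[(l,np.round(proj(n,W-.008*X+l[0]*Y+l[1]*Z),1).tolist()) for l in((-.025,-.05),(.025,-.05),(-.025,.06),(.025,.06),(-.025,.1),(.025,.1))])
c=cv2.imread('pics/w9.png')
for v in range(110,330,6): print(v,''.join('g' if p[1]>p[2]+15 and p[1]>p[0]+15 else ' ' if max(p)<14 else '-' if max(p)<26 else '#' if max(p)<45 else '+' if max(p)<90 else '.' for p in c[v,190:374].astype(int)))
E
```

```text
headface [((-0.05, -0.042), [225.9, 146.4]), ((0.05, -0.042), [349.0, 146.4]), ((-0.05, 0.042), [206.3, 219.6]), ((0.05, 0.042), [372.1, 219.6])]
slide back [((-0.025, -0.05), [256.7, 132.7]), ((0.025, -0.05), [318.1, 132.7]), ((-0.025, 0.06), [243.8, 232.6]), ((0.025, 0.06), [336.2, 232.6]), ((-0.025, 0.1), [235.0, 299.9]), ((0.025, 0.1), [348.6, 299.9])]
110 ........................................................................................................................................................................................
116 ........................................................................................................................................................................................
122 ........................................................................................................................................................................................
128 ..........................................................................................................................................................................
[... 5551 characters left out ...]
gggggggggggggggggggggggggggggggggggggggggggggggggggggggggggggggggggggggggggggggggggggggggggggggggg     -     ------------------------
314 --      -  - --  -                     -+.....................++++++++++++++++++++++++++++++#++########+#+###+#++++++++++++++++..................+                      -     -     - --
320 - -            -  -- - -     --       #+.....................+#-      -                                                       -++..................#            ----        --  -    - -
326   --  -   --      -    -            -++......................+#-              -#+++++++++++++++++++++++++++++++#             -#++...................+       -      -    -  -       -- --
```

```bash
python3 - <<'E'
exec(open('fit2.py').read().split("for skip in")[0])
c=cv2.imread('pics/w9.png').astype(int); m=c.max(2)
def first(col,a,b,f): 
    for v in range(a,b):
        if f(c[v,col]): return v
    return None
print('slide bottom',[(u,first(u,125,160,lambda p:max(p)<100)) for u in(258,270,283,296,308)])
print('head bottom',[(u,first(u,140,165,lambda p:max(p)<100)) for u in(230,240,248,320,330,340)])
print('head top',[(u,first(u,205,235,lambda p:max(p)>44)) for u in(212,220,230,340,350,360)])
print('sleeve',[(u,first(u,232,256,lambda p:p[1]>p[2]+12)) for u in(240,255,270,285,300,315,328)])
for th in(21,22,23,24):
  p=np.array([.576,-.0497,.1,np.radians(-1.8),np.radians(th)]);W,X,Y,Z=geo(p)
  q=lambda y,z,x=-.018:np.round(proj('w9',hp(p,(x,y,z)))[1],1)
  s=lambda z:np.round(proj('w9',W-.008*X+z*Z)[1],1)
  print(th,'head bot',q(0,-.042),'top',q(0,.042),'slide bot',s(-.05),'sleeve',s(.066), 'top',s(.1),'mm/px bot',.001/((s(-.049)-s(-.05))/1) if 0 else '')
o=get_obs();print(o['t'],np.round(o['force'],1),o['tcp_pos'])
E
```

```text
slide bottom [(258, 135), (270, 135), (283, 136), (296, 135), (308, 135)]
head bottom [(230, 150), (240, 150), (248, 150), (320, 150), (330, 149), (340, 149)]
head top [(212, 219), (220, 219), (230, 219), (340, 219), (350, 219), (360, 218)]
sleeve [(240, 242), (255, 242), (270, 242), (285, 242), (300, 242), (315, 242), (328, 242)]
21 head bot 147.6 top 217.1 slide bot 134.1 sleeve 236.8 top 293.6 mm/px bot 
22 head bot 147.0 top 218.3 slide bot 133.4 sleeve 238.9 top 296.8 mm/px bot 
23 head bot 146.4 top 219.5 slide bot 132.7 sleeve 241.0 top 299.8 mm/px bot 
24 head bot 145.9 top 220.8 slide bot 132.0 sleeve 243.1 top 302.8 mm/px bot 
26.8 [ 1.3  7.6 -1.9] [ 0.5722 -0.0647  0.1405]
```

```bash
P="from h import *
o=get_obs();print(o['torque'].round(2),o['force'].round(1),o['tcp_pos'].round(4),o['grip_force'],o['grip_width'],o['t'])"
python3 -m inch '[[[0.12,0,0],0],[[0,0.08,0],0],[[0,0,0],0]]' 1 60 >/dev/null; python3 -c "$P"
python3 -m inch '[[[-0.04,0,0],0],[[-0.04,0,0],0],[[0,0,0],0],[[0,0,0],0]]' >/dev/null; python3 -c "$P"
```

```text
[ 0.02 -0.02  0.03] [-0.2 -0.1 -0.8] [ 0.5747 -0.0642  0.141 ] 62.39662170410156 0.0486743432403496 27.1
[ 0.93 -0.28 -0.01] [ 2.8  5.5 -0.6] [ 0.5746 -0.0646  0.1408] 62.26017236709595 0.04871148596746519 27.5
```

```bash
for i in 1 2 3 4; do python3 -m inch '[[[0,0,0],0]]' >/dev/null; python3 -c "
from h import *
o=get_obs();print(o['torque'].round(3)[0],o['force'].round(2),o['tcp_pos'][1])"; done
cat > ana.py <<'E'
exec(open('fit2.py').read().split("for skip in")[0])
import sys
n=sys.argv[1]
if len(sys.argv)>2: snap('wrist',n)
c=cv2.imread('pics/%s.png'%n).astype(float); m=c.max(2)
def cross(prof,lo):   # subpixel steepest edge
    g=np.abs(np.diff(prof)); k=int(np.argmax(g)); w=g[max(0,k-2):k+3]; i=np.arange(max(0,k-2),max(0,k-2)+len(w)); return lo+.5+(w*i).sum()/w.sum()
E_=lambda cols,a,b,ch=None: np.round(np.median([cross((m if ch is None else c[...,1]-c[...,2])[a:b,u],a) for u in cols]),2)
sb=E_(range(258,308,3),128,142); hb=E_(list(range(232,246,2))+list(range(324,338,2)),143,157); ht=E_(list(range(212,230,2))+list(range(345,358,2)),212,226); sl=E_(range(245,325,4),234,252,1)
hl=np.median([cross(m[v,195:240],195)-0 for v in(176,)]);
print('sb,hb,ht,sl',sb,hb,ht,sl)
ul=lambda v,a,b:cross(m[v,a:b],a)
for v in(160,176,200): print(v,'head',ul(v,195,245),ul(v,330,372))
for v in(141,145): print(v,'slide',ul(v,240,265),ul(v,300,325))
def r(q):
    th,dz,phi,s,dy=q  # head tilt, head height err, over-rotation, upslope shift, head dist err
    p=np.array([.576,-.0497+dy,.1+dz,np.radians(-1.8),th]);W,X,Y,Z=geo(p)
    pr=lambda a:proj(n,a)[1]
    T=W+.042*Z  # pivot at top edge
    Z2=np.cos(phi)*Z+np.sin(phi)*X; X2=np.cos(phi)*X-np.sin(phi)*Z
    sp=lambda l:T-.008*X2+(l-.042+s)*Z2
    return np.array([pr(sp(-.05))-sb,pr(W-.042*Z)-hb,pr(W+.042*Z)-ht,pr(sp(.066))-sl,dz/.0008,dy/.0015,(th-np.radians(22))/.03])
s=least_squares(r,[.38,0,0,0,0]);J=np.linalg.inv(s.jac.T@s.jac);print('th',np.degrees(s.x[0]),'phi',np.degrees(s.x[2]),'+-',np.degrees(J[2,2]**.5)*.5,'s mm',s.x[3]*1e3,'dz,dy',s.x[[1,4]]*1e3,s.cost)
E
python3 ana.py w10 1; python3 ana.py w9
```

```text
0.975 [ 2.34  4.11 -0.7 ] -0.06455758585978781
0.932 [ 2.07  4.86 -0.87] -0.06456499896881716
0.98 [ 1.57  4.4  -0.63] -0.06456226266673792
0.919 [1.26 5.17 0.17] -0.06460024860797141
sb,hb,ht,sl 135.41 149.05 218.11 242.47
160 head 217.24301675977654 345.90555555555557
176 head 205.24545454545455 359.5
200 head 204.5887573964497 368.9414893617021
141 slide 250.7422680412371 313.82978723404256
145 slide 250.22680412371133 314.53333333333336
th 20.93163666547318 phi 0.7880760809276899 +- 0.4170262851184999 s mm 2.7018585467346736 dz,dy [ 0.0044 -0.7027] 0.38258607121086996
sb,hb,ht,sl 134.68 148.94 218.29 242.31
160 head 220.25977653631284 349.1256983240223
176 head 208.0090909090909 362.6711711711712
200 head 208.26023391812865 362.51190476190476
141 slide 250.6957671957672 314.04787234042556
145 slide 250.02380952380952 314.6675675675676
th 21.06375089757901 phi 1.001152055935226 +- 0.41650558998593623 s mm 2.278515014048841 dz,dy [ 0.0152 -0.7854] 0.35876621576390516
```

The slide lies on the head, but the wrist-image fit and the force lever both suggest it is over-rotated by about 1° and sits about 2.5 mm too high. I'll take a few degrees of tilt off by nudging its back against the fixed filter stand, then re-seat it more gently.

```bash
python3 -m inch '[[[0.3,0,0],0],[[0.8,-0.3,0],0],[[0.5,-0.6,0.4],0.3],[[0,-0.7,0.5],1],[[0,0,0.4],0],[[0,0,0],0]]' 1 40
python3 -c "
from h import *
go((.535,.035,.108),-9.4);print(onz(*S(335,322),.048),onz(*S(108,365),.048))"
```

```text
t: 28.55
tcp_pos: [0.5345, -0.0235, 0.1067]
orientation: [0.761, 0.649, -0.001, -0.001]
force: [0.0, 0.3, -0.6]
grip_width: 0.049
grip_force: 62.2
turn 0.05 shift [ 2.31 -0.36 -0.05] tcp [ 0.5345 -0.0235  0.1067] yaw -9.4 tilt [-0.0024 -0.0002] t 28.55
[0.57696563 0.10559179 0.048     ] [0.43805148 0.12552126 0.048     ]
```

```bash
P="from h import *
o=get_obs();print(o['torque'].round(2),o['force'].round(1),o['tcp_pos'].round(4),o['t'])"
python3 -m inch '[[[0.8,-0.1,0],0],[[0.8,-0.2,0],0],[[0.7,0,0],0],[[0.3,0,0],0],[[0,0,0],0]]' >/dev/null; python3 -c "$P"
python3 -m inch '[[[0.2,0,0],0],[[0.1,0,0],0],[[0.1,0,0],0],[[0,0,0],0]]'>/dev/null; python3 -c "$P"
```

```text
[-0.05  0.03  0.04] [ 0.1  0.  -0.9] [0.5395 0.0422 0.1087] 29.05
[-1.31  0.09 -0.09] [ 0.  -5.   0.9] [0.5402 0.0505 0.1084] 29.45
```

```bash
P="from h import *
o=get_obs();print(o['torque'].round(2),o['force'].round(1),o['tcp_pos'].round(4),o['t'])"
python3 -m inch '[[[0.12,0,0],0],[[0.12,0,0],0],[[0.1,0,0],0],[[0,0,0],0]]' >/dev/null; python3 -c "$P"
python3 -m inch '[[[-0.4,0,0],0],[[-1,0,0],0],[[-1,0,-0.2],-0.3],[[0,0.5,-0.5],-1],[[0,0.7,-0.4],-0.05],[[0,0,-0.2],0],[[0,0,0],0]]'>/dev/null; python3 -c "$P;go((.576,-.02,.1385),-1.8)"
```

```text
[-1.32  0.17 -0.11] [ 0.  -5.   2.6] [0.5417 0.0593 0.1085] 29.85
[0.   0.02 0.04] [-0.6 -0.1 -2.5] [ 0.5618 -0.0012  0.1411] 30.55
turn 0.05 shift [-0.73  0.59  0.1 ] tcp [ 0.5618 -0.0012  0.1411] yaw -1.8 tilt [0.0006 0.0008] t 30.55
```

```bash
P="from h import *
o=get_obs();print(o['torque'].round(2),o['force'].round(1),o['tcp_pos'].round(4),o['t'])"
python3 -m inch '[[[-0.4,0.4,0.1],0.05],[[-0.33,0.17,0],0],[[-0.5,0,0],0],[[-0.4,0,0],0],[[-0.15,0,0],0],[[0,0,0],0],[[0,0,0],0]]' >/dev/null; python3 -c "$P;go((.5743,-.0622,.1385),-1.8)"
python3 -m inch '[[[-0.1,0,0],0],[[-0.08,0,0],0],[[0,0,0],0]]'>/dev/null; python3 -c "$P"
```

```text
[-0.02  0.05 -0.04] [ 0.1  0.5 -1.5] [ 0.5745 -0.0461  0.1382] 31.25
turn 0.0 shift [-0.64  0.01 -0.01] tcp [ 0.5745 -0.0461  0.1382] yaw -1.8 tilt [-0.      0.0003] t 31.25
[-0.08  0.01  0.  ] [-0.   0.7 -0.6] [ 0.5746 -0.0506  0.1383] 31.55
```

```bash
P="from h import *
o=get_obs();print(o['torque'].round(2),o['force'].round(1),o['tcp_pos'].round(4),o['t'], 'lever',round(o['torque'][0]/o['force'][1],3))"
for r in 1; do python3 -m inch '[[[-0.08,0,0],0],[[0,0,0],0]]' >/dev/null; python3 -c "$P"
python3 -m inch '[[[-0.08,0,0],0],[[0,0,0],0]]' >/dev/null; python3 -c "$P"
python3 -m inch '[[[-0.08,0,0],0],[[0,0,0],0]]' >/dev/null; python3 -c "$P"
python3 -m inch '[[[-0.08,0,0],0],[[0,0,0],0]]' >/dev/null; python3 -c "$P"; done
```

```text
[ 0.01  0.01 -0.01] [-0.2  0.4 -0.2] [ 0.5745 -0.0527  0.1382] 31.75 lever 0.027
[ 0.06  0.01 -0.03] [-0.7  1.3 -0.9] [ 0.5744 -0.0546  0.1382] 31.95 lever 0.042
[ 0.8  -0.01  0.07] [-0.5  2.9 -0.5] [ 0.5743 -0.056   0.1381] 32.15 lever 0.275
[ 1.34 -0.18  0.07] [ 0.7  5.1 -1.9] [ 0.5742 -0.0579  0.138 ] 32.35 lever 0.261
```

```bash
P="from h import *
o=get_obs();print(o['torque'].round(2)[0],o['force'].round(1),o['tcp_pos'].round(4),o['t'], 'lever',round(o['torque'][0]/o['force'][1],3))"
python3 -m inch '[[[-0.06,0,0],0],[[0,0,0],0]]' >/dev/null; python3 -c "$P"
python3 -m inch '[[[-0.04,0,0],0],[[0,0,0],0]]' >/dev/null; python3 -c "$P"
python3 -m inch '[[[-0.03,0,0],0],[[0,0,0],0]]' >/dev/null; python3 -c "$P"
python3 -m inch '[[[0,0,0],0]]' >/dev/null; python3 -c "$P"
```

```text
1.56 [ 0.7  5.7 -0.4] [ 0.5741 -0.0592  0.138 ] 32.55 lever 0.271
1.36 [ 0.4  5.4 -1.1] [ 0.574  -0.0606  0.138 ] 32.75 lever 0.253
1.63 [ 0.9  4.9 -1.4] [ 0.574  -0.0611  0.138 ] 32.95 lever 0.331
1.56 [ 0.4  5.8 -1.3] [ 0.574  -0.0611  0.138 ] 33.05 lever 0.27
```

```bash
P="from h import *
o=get_obs();print(o['torque'].round(2)[0],o['force'].round(1),o['tcp_pos'].round(4),o['t'], 'lever',round(o['torque'][0]/o['force'][1],3))"
python3 -m inch '[[[-0.03,0,0],0],[[0,0,0],0]]' >/dev/null; python3 -c "$P"
python3 -m inch '[[[0,0,0],0]]' >/dev/null; python3 -c "$P"
python3 -m inch '[[[-0.03,0,0],0],[[0,0,0],0]]' >/dev/null; python3 -c "$P"
python3 -m inch '[[[0,0,0],0]]' >/dev/null; python3 -c "$P"; python3 ana.py w11 1
```

```text
1.31 [ 0.1  5.4 -1.2] [ 0.574  -0.0623  0.138 ] 33.25 lever 0.244
1.29 [ 0.   4.5 -1.2] [ 0.574  -0.0623  0.138 ] 33.35 lever 0.287
1.68 [ 0.4  7.8 -0.9] [ 0.574  -0.0623  0.1381] 33.55 lever 0.216
1.66 [ 1.8  6.6 -1.4] [ 0.574  -0.0623  0.138 ] 33.65 lever 0.251
sb,hb,ht,sl 138.23 152.37 223.06 242.97
160 head 218.63966480446928 346.10693641618496
176 head 208.78571428571428 357.5095238095238
200 head 205.99122807017545 370.3943089430894
141 slide 251.5456852791878 313.1
145 slide 250.77461139896374 313.8351063829787
th 20.82721191414349 phi -0.11263723728547761 +- 0.4147485780817546 s mm -0.5989706414196887 dz,dy [-0.0026 -0.6559] 0.4151981445100456
```

```bash
python3 -m inch '[[[0,0,0],0],[[0,0,0],0],[[0,0,0],0],[[0,0,0],0],[[0,0,0],0]]'; python3 -c "
from workcell import job_done
print(job_done())"
```

```text
t: 34.2
tcp_pos: [0.574, -0.0623, 0.1381]
orientation: [0.718, 0.696, 0.0, -0.001]
force: [-0.1, 6.6, -1.5]
grip_width: 0.049
grip_force: 62.2
the job is handed in; nothing more can be done
None
```

I handed the job in at 34.2 s, no verdict shown: the blue filter is fully home and released, and the green slide is held flush and centred on the window at about 7 N. On the way the carried filter hit the reading head (39 N at the wrist), and the head showed no sign of moving; I also nudged the slide against the fixed filter stand (about 5 N) to correct its tilt.

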